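# File a paddle board between its neighbours

### The arm

A 6-joint arm with a two-finger parallel gripper is mounted at the origin on a cart in front of the work surface, level with it; the furniture and walls round the work are solid. World frame = base frame: x ahead of the robot, y to its left, z up, the work surface at z = 0. Lengths are in m, angles in rad, forces in N, time in s.
With the tool pointing down it reaches from about 0.35 to 0.875 m from the base axis. Payload 4.2 kg.
Tool frame: the origin (TCP) lies at the very end of the fingers, on their centre line; the grasp point (between the pads) lies robot.grip_point_offset behind it (robot.grip_point_offset is the distance from the TCP to the grasp point, in m); z points along the fingers, y is the line along which they close (so a half turn about z gives the same grasp; the last joint's range is limited). The gripper opens to 87 mm and grips with 3 to 60 N. Pads are 19 mm wide; open, the fingers measure 117 mm over their backs; the gripper's body (75 mm by 190 mm) begins 51 mm behind the grasp point.
Start: joints at [1.579, 0.385, 0.008, 0, -1.194, -0.259], TCP at [0.155, 0.605, 0.223] pointing down, gripper open.
Joint ranges: [-3.14, 3.14], [-1.21, 2.06], [-1.07, 1.41], [-3.16, 2.05], [-2.99, -0.16], [-3.1, 3.1]. Speed limits (rad/s): [2.79, 2.79, 3.14, 3.14, 3.14, 3.14].

### API

Orientations are given as a rotation vector (axis times angle).
In Python, from cell import robot, cams, order gives the robot as it stands.
- The arm moves only by the shell command python3 -m inch 'ROWS' [FORCE]. ROWS is a JSON object of lists of equal length, an entry for each row: "slide": the shift along the tool's x, y, z in m, a list of three; "yaw": the turn about the tool's z in degrees; "grip": the closure, from 0 (fully open) to 1 (shut). A call has 1 to 12 rows; each row shifts and turns the commanded pose from where the row before left it, along the tool's axes as they then stand; what a row does not reach is not made up. A row lasts 1/10 s, in which the tool goes at most 50 mm and 8.59 degrees, less where a joint would pass 70% of its speed; a pose out of reach is approached as far as the arm can. A call with a gripper value outside its range is refused whole. The fingers move at their own pace and stop on an object; FORCE is the grip in N (left out, the last holds). Time passes only in rows, so rows that do not move let the fingers close. It gives the time, the measured TCP pose, the force, the opening and the grip force at its end, in the units of the state.
- robot.get_obs(): the state, without advancing time (a new reading comes with each control period).
- cams.camera(name): name is "scene" or "top" or "wrist"; returns the picture (420x560x3 uint8, red, green, blue); there is no depth.
- cams.calibration(name): a dict with "vfov" (degrees; the focal length in pixels is half the picture's height over the tangent of half this angle, whatever the lens; pixels are square), "cx", "cy" (the principal point, pixels), "k1" (the pictures are not rectified: a ray, as slopes to the right and down, at radius r is drawn at 1 + k1 r^2 times it, then the intrinsics apply), "extrinsics" (4x4, takes a point from camera to world coordinates). Camera axes: x right, y up, looking along -z (the intrinsics and any distortion apply to the point x, -y, -z); pixel columns grow to the right and rows downward; lengths in m; the calibration is good to about 2 mm. A picture is of the moment at which its call begins: read the wrist's pose just before it. calibration takes no time and is no camera call; for the wrist camera it gives the pose at the moment of the call.
- order.hand_in(): hands the job in; it is judged then, once.
The state is a dict: "clock": time; "q": joint angles; "joint_vel": joint speeds; "joint_torque": joint torques, N m; "tool_pos": TCP position; "eef_rot": TCP orientation; "force": force on the tool from outside, world axes, zero at the start; "wrist_torque": the same for the moment, N m; "finger_gap": finger opening in m; "grip_force": force on a finger pad.
Only numpy, scipy, OpenCV 4.12 (cv2) and the standard library are available. Lean on these libraries where they do the work, as an engineer would, in place of code of your own. Each camera call takes 0.05 s, during which the arm holds its last target. There are 200 camera calls.

### The job

Lift the dark paddle board by its handle out of the drying rack and slide it, handle up, into the sloping board stand between the white board and the blue board, pushing them apart with it and keeping hold of it on the way down. Its thin foot edge must end on the floor of the stand, in the groove between the two boards, with all three boards standing in the stand and let go. Leave the pale paddle board in the drying rack and do not shift the salt shaker, the garlic, the lemon or the spice jar that stand close by.

Things in the scene. Friction and masses are not known exactly. Their poses are not given: they have to be found in the camera images.
- stand: fixed wooden board stand, about 200 mm wide, 150 mm deep, 155 mm high. Origin on the worktop under its middle; z up, front -x faces the robot. Boards stand in it leaning 0.50 rad from vertical, tops towards -x. Its floor is square to the boards and starts at the backrest (own frame x 20, z 32 mm), rising away from the robot
- stand_groove (a point): middle of the paddle's groove on the stand's floor. Groove 15 mm wide, between the white board and an 8 mm high rib; it runs along the stand's y. Along the floor from the backrest: white board 0-12 mm, this groove 12-27, rib 27-30, blue board's groove 30-45, then a lip 14 mm high. The point's axes are the stand's (upright)
- rack: fixed white drying rack with steel wire loops, 116 mm wide, 200 mm deep. Origin on the worktop under its middle; z up, front -x. Two places 120 mm apart in x, one behind the other; a paddle leans there 0.42 rad from vertical, top towards -x, on a loop 112 mm up the slope; floors near z = 24 mm, kerbs 8 mm high. Either paddle may be in either place
- dark_paddle: loose dark brown wooden paddle board, 14 mm thick (x), 100 mm wide (y), 205 mm tall (z), 0.15-0.31 kg. Origin at the middle of its foot edge; z runs to the handle, x is square to its face. The foot edge is 4 mm thick and tapers evenly to 14 mm over the lowest 28 mm, alike on both faces. Body up to 135 mm, then a handle 34 mm wide, 14 mm thick, from 135 to 205 mm
- pale_paddle: loose pale wooden paddle board of the same shape, size and axes as the dark one; it must stay in the rack
- white_board: loose white plastic board, 12 mm thick (x), 180 mm wide (y), 150 mm tall (z), leaning on the stand's backrest. Origin at the middle of its underside, z up the board, x square to its face, away from the robot; the +x face looks at the blue board and carries two rubber bumpers, 12 mm diameter, 8 mm proud, at y = -78 and +78, z = 105 mm
- blue_board: loose blue plastic board, 12 mm thick (x), 170 mm wide (y), 115 mm tall (z), full-round top edge, 0.18-0.35 kg. Origin at the middle of its underside, z up the board, x square to its face, away from the robot. Its foot stands beyond the rib; it leans freely on the white board's bumpers, so the gap at its top is only about 8 mm; it tips away easily
- dark_paddle_grip (a point): point on the dark paddle's handle, 185 mm up from its foot edge, in the middle of its thickness and width: a good place to grip
- salt: loose salt shaker, 44 mm diameter, 90 mm tall, standing between stand and rack; origin under its middle
- garlic: loose garlic bulb, about 60 mm, in front; origin under its middle
- lemon: loose lemon, 78x55x56 mm, in front; origin under its middle
- spice_a: loose spice jar with black lid, 41 mm diameter, 105 mm tall, between stand and rack, further back; origin under its middle

How it is judged:
On the way, in this order (a step that is already met when the one before it is completed fails the run):
1. the dark paddle is lifted clear of the drying rack (height (world z) of dark_paddle above 0.09 m and contact force between the fingers and dark_paddle above 0.5 N), for 0.1 s.
2. held by the fingers, its foot edge is between the white and the blue board, part of the way down (x of dark_paddle in the frame of white_board between 0.006 and 0.024 m and x of dark_paddle in the frame of blue_board between -0.03 and -0.006 m and z of dark_paddle in the frame of white_board between 0.015 and 0.1 m and contact force between the fingers and dark_paddle above 0.5 N), for 0.1 s.
At the end, for the whole second after the job is handed in: Dark paddle handle up between white and blue board: foot within 10 mm of the height of the white board's foot, 40 mm of its middle, 0.15 rad of parallel. White and blue board stand in their own grooves; pale paddle stands in the rack, moved under 20 mm; boards at rest (x of dark_paddle in the frame of white_board between 0.006 and 0.024 m and x of dark_paddle in the frame of blue_board between -0.03 and -0.006 m and x of white_board in the frame of stand between 0.005 and 0.045 m and z of white_board in the frame of stand below 0.048 m and x of blue_board in the frame of stand between 0.038 and 0.068 m and z of blue_board in the frame of stand below 0.062 m and z of dark_paddle in the frame of white_board between -0.01 and 0.01 m and y of dark_paddle in the frame of white_board between -0.04 and 0.04 m and angle between the z axis of dark_paddle and the z axis of white_board, either way round below 0.15 rad and angle between dark_paddle's own z axis and vertical below 0.75 rad and z of pale_paddle in the frame of rack below 0.04 m and distance of pale_paddle from where it was at the start of the episode below 0.02 m and angle between pale_paddle's own z axis and vertical below 0.6 rad and linear speed of each of dark_paddle, blue_board, white_board below 0.02 m/s); the robot touches nothing.
It fails at once if the salt shaker, the garlic, the lemon or the spice jar beside the stand is shifted by more than 30 mm (distance of any of salt, garlic, lemon, spice_a from where it was at the start of the episode above 0.03 m).
It fails at once if the pale paddle is taken out of the rack or shifted by more than 40 mm (distance of pale_paddle from where it was at the start of the episode above 0.04 m).
It also fails if it takes over 48 s, if anything falls off the work surface, if the arm or the gripper's body presses on something with over 40 N, if the wrist force passes 120 N, or if a joint passes its speed limit or range.

## Working session

There is one attempt and no reset: what is moved stays moved. The work goes in short steps, Python scripts to look and compute and a shell command to move; the robot and the scene stay as the last step left them, time stands still between calls to the robot, and variables do not carry over. Pictures are saved under pics/ and viewed, at most 10 in all, crops included, and the job is handed in when it is done.

```bash
ls; mkdir -p pics; python3 - <<'E'
from cell import robot,cams,order
import cv2,numpy as np
o=robot.get_obs();print(o, robot.grip_point_offset)
for n in("scene","top","wrist"):
    c=cams.calibration(n);print(n,c)
    cv2.imwrite(f"pics/{n}0.png",cams.camera(n)[:,:,::-1])
E
```

```text
pics
{'clock': 0.0, 'q': array([ 1.57862637e+00,  3.85555810e-01,  6.61759565e-03, -4.93196419e-04,
       -1.19401530e+00, -2.58590697e-01]), 'joint_vel': array([-0.00025315,  0.00039101,  0.00125496, -0.0024874 , -0.00121471,
        0.00130056]), 'joint_torque': array([ 1.19242750e-04, -3.90671039e+01,  1.87412918e+01,  4.21995431e+00,
        1.10504357e-02, -1.87800865e-04]), 'tool_pos': array([0.15492814, 0.60486234, 0.22145771]), 'eef_rot': array([ 3.11471427e+00, -3.92871094e-01, -2.63446094e-04]), 'force': array([-0.26740797, -0.34442499, -0.47129037]), 'wrist_torque': array([-0.02976009, -0.02796852,  0.02552411]), 'grip_force': 0.0, 'finger_gap': 0.08681443431572466} 0.0187
scene {'vfov': 56.58450107151497, 'cx': 279.762206580255, 'cy': 209.10893735921903, 'k1': -0.09298416803471088, 'extrinsics': array([[-0.31768831,  0.79628098, -0.51479193,  0.0390544 ],
       [-0.94816571, -0.27106341,  0.16585056, -0.01497838],
       [-0.00747761,  0.54079684,  0.84112   ,  0.96526595],
       [ 0.        ,  0.        ,  0.        ,  1.        ]])}
top {'vfov': 52.11950896920037, 'cx': 288.1649182543727, 'cy': 212.6491102786701, 'k1': -0.05475691045220586, 'extrinsics': array([[ 0.01171178,  0.98967507, -0.14284988,  0.41555647],
       [-0.99991764,  0.01234143,  0.00352248, -0.16863375],
       [ 0.00524909,  0.14279686,  0.9897381 ,  1.03718961],
       [ 0.        ,  0.        ,  0.        ,  1.        ]])}
wrist {'vfov': 66.93072969582016, 'cx': 273.6207866232227, 'cy': 207.44725211872034, 'k1': 0.004728595372926698, 'extrinsics': array([[-2.48398127e-01,  9.28454343e-01,  2.76171872e-01,
         2.31027959e-01],
       [-9.68657670e-01, -2.38332620e-01, -6.99991432e-02,
         5.86964655e-01],
       [ 8.29757348e-04, -2.84903658e-01,  9.58555798e-01,
         3.83250861e-01],
       [ 0.00000000e+00,  0.00000000e+00,  0.00000000e+00,
         1.00000000e+00]])}
```

View pics/scene0.png

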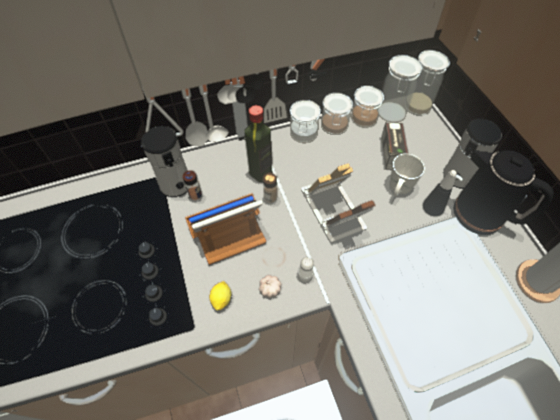

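View pics/top0.png

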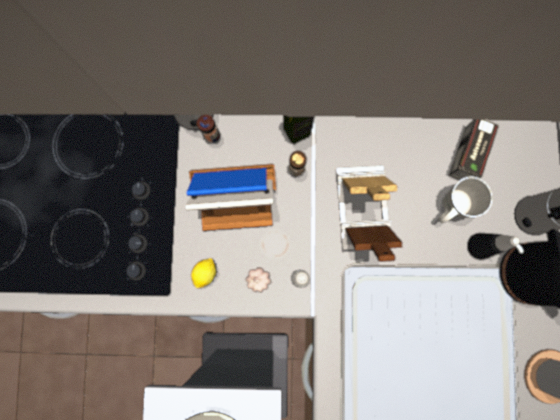

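The scene view shows the stand at about (228,230), the rack at (335,200) with the dark paddle in front (handle ~(358,210)) and the pale one behind (~(330,180)). The top view shows the same: stand at (235,197), dark handle near (385,250). Next I'll enlarge both.

```bash
python3 - <<'E'
import cv2,numpy as np
t=cv2.imread("pics/top0.png");s=cv2.imread("pics/scene0.png")
a=cv2.resize(t[150:270,175:415],None,fx=3.3,fy=3.3,interpolation=cv2.INTER_CUBIC)[:, :792]
cv2.imwrite("pics/tc.png",a)
b=cv2.resize(s[155:285,180:380],None,fx=4,fy=4,interpolation=cv2.INTER_CUBIC)
cv2.imwrite("pics/sc.png",b)
E
```

```text
(no output)
```

View pics/tc.png

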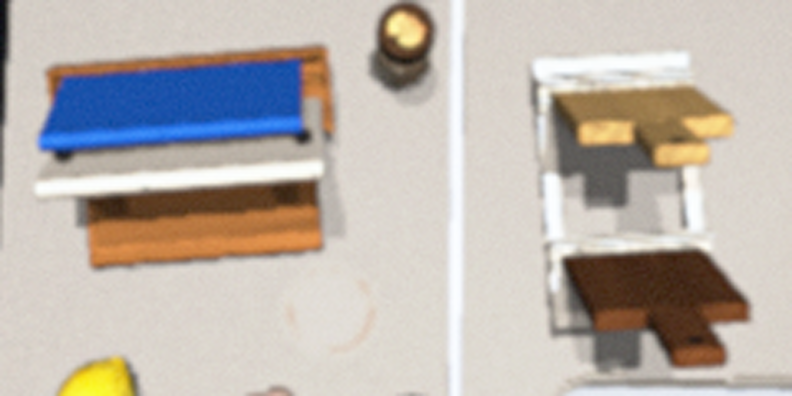

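View pics/sc.png

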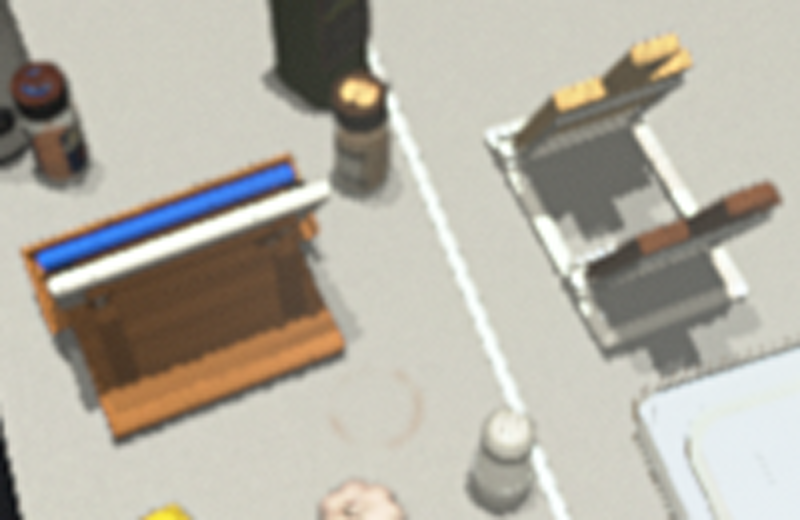

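Crops: dark handle's end face is at about (698,355) in the top crop and (750,199) in the scene crop. White board's top edge runs (38,188)–(322,169) top and (52,287)–(328,190) scene.

```bash
cat > h.py <<'E'
from cell import robot,cams,order
import cv2,numpy as np
def ray(cam,uv,T=None):
    c=cams.calibration(cam); f=210/np.tan(np.radians(c["vfov"]/2))
    K=np.array([[f,0,c["cx"]],[0,f,c["cy"]],[0,0,1]])
    p=cv2.undistortPoints(np.array([[uv]],float),K,np.array([c["k1"],0,0,0.]))[0,0]
    E=c["extrinsics"] if T is None else T
    d=E[:3,:3]@np.array([p[0],-p[1],-1]); return E[:3,3],d/np.linalg.norm(d)
def onz(cam,uv,z):
    o,d=ray(cam,uv); return o+d*(z-o[2])/d[2]
def tri(*rs):
    A=sum(np.eye(3)-np.outer(d,d) for o,d in rs); b=sum((np.eye(3)-np.outer(d,d))@o for o,d in rs)
    p=np.linalg.solve(A,b); e=[np.linalg.norm(np.cross(p-o,d)) for o,d in rs]; return p,max(e)
T=lambda u,v:(175+u/3.3-.35,150+v/3.3-.35)
S=lambda u,v:(180+u/4-.37,155+v/4-.37)
E
python3 - <<'E'
from h import *
np.set_printoptions(precision=4,suppress=True)
P={"dhandle_end":((698,355),(750,199)),"whiteL":((38,188),(52,287)),"whiteR":((322,169),(328,190)),
"darkshR":((747,312),None),"palehandle":((681,154),(656,51)),
"blueL":((42,143),(40,262)),"blueR":((302,129),(294,175)),"spice":((404,32),(358,93))}
for k,(a,b) in P.items():
    if b: print(k,*tri(ray("top",T(*a)),ray("scene",S(*b))))
print("white z=.1665",[onz("top",T(*p),.1665) for p in((38,188),(322,169))],[onz("scene",S(*p),.1665) for p in((52,287),(328,190))])
print("sh z~.147",[onz("top",T(*p),.147) for p in((597,320),(747,312))],[onz("top",T(*p),.205) for p in((675,358),(722,352))])
print("rack rear L,R & front at z .03",[onz("top",T(*p),.02) for p in((540,70),(690,60),(555,330))])
print("salt,garlic,lemon",[onz("top",p,z) for p,z in(((301,278),.09),((258,280),.03),((203,272),.03))], "bottle",onz("top",(297,130),.2),onz("scene",(260,178),0))
E
```

```text
dhandle_end [ 0.4507 -0.3625  0.2054] 5.4903452758401475e-05
whiteL [0.5521 0.0398 0.1605] 0.00022039043184579648
whiteR [ 0.5668 -0.1381  0.1586] 0.0002780506723616119
palehandle [ 0.5706 -0.3549  0.2048] 0.00016090590791161064
blueL [0.585  0.0441 0.1401] 0.0008841011243966525
blueR [ 0.5958 -0.1239  0.1416] 0.0006613181386371952
spice [ 0.6704 -0.1897  0.1073] 0.0008025312252198246
white z=.1665 [array([0.5511, 0.0382, 0.1665]), array([ 0.5653, -0.1387,  0.1665])] [array([0.5484, 0.0396, 0.1665]), array([ 0.5617, -0.1367,  0.1665])]
sh z~.147 [array([ 0.4745, -0.3125,  0.147 ]), array([ 0.4806, -0.4077,  0.147 ])] [array([ 0.4489, -0.3489,  0.205 ]), array([ 0.4526, -0.3768,  0.205 ])]
rack rear L,R & front at z .03 [array([ 0.6666, -0.2929,  0.02  ]), array([ 0.6758, -0.4042,  0.02  ]), array([ 0.4754, -0.3028,  0.02  ])]
salt,garlic,lemon [array([ 0.4084, -0.2017,  0.09  ]), array([ 0.4022, -0.1041,  0.03  ]), array([0.4188, 0.0244, 0.03  ])] bottle [ 0.7062 -0.1876  0.2   ] [ 0.7585 -0.1837  0.    ]
```

Both fits agree closely: stand yaw is about +0.08 rad, rack yaw about +0.067, and the grip point is near (0.459, -0.362, 0.187). I'll move above the handle now.

```bash
python3 -m inch '{"slide":[[0,0,-0.02],[0,0,-0.02],[0,0,-0.02],[0.04,0,0],[0.04,0,0],[0.04,0,0],[0.04,0,0],[0.04,0,0],[0.04,0,0]],"yaw":[-6.1,-6.1,-6,0,0,0,0,0,0],"grip":[0,0,0,0,0,0,0,0,0]}'
python3 -m inch '{"slide":[[0,0.045,0],[0,0.045,0],[0,0.045,0],[0,0.045,0],[0,0.045,0],[0,0.045,0],[0,0.045,0],[0,0.045,0],[0,0.045,0],[0,0.045,0],[0,0.045,0]],"yaw":[0,0,0,0,0,0,0,0,0,0,0],"grip":[0,0,0,0,0,0,0,0,0,0,0]}'
```

```text
clock: 1.05
tool_pos: [0.396, 0.6213, 0.282]
eef_rot: [3.139, 0.105, -0.001]
force: [0.3, 1.4, 0.7]
finger_gap: 0.0871
grip_force: 0.0
clock: 2.15
tool_pos: [0.4271, 0.1257, 0.2825]
eef_rot: [-3.14, -0.106, 0.0]
force: [0.9, 0.2, 0.0]
finger_gap: 0.0875
grip_force: 0.0
```

```bash
python3 -m inch '{"slide":[[0,0.0445,0],[0,0.0445,0],[0,0.0445,0],[0,0.0445,0],[0,0,0],[0,0,0]],"yaw":[0,0,0,0,0,0],"grip":[0,0,0,0,0,0]}'
python3 - <<'E'
from h import *
np.save("w1.npy",cams.calibration("wrist")["extrinsics"]);cv2.imwrite("pics/w1.png",cams.camera("wrist")[:,:,::-1])
E
python3 -m inch '{"slide":[[0,0.0445,0],[0,0.0445,0],[0,0.0445,0],[0,0.0445,0],[0,0.0445,0],[0,0.0445,0],[0,0.0445,0],[0,0,0],[0,0,0]],"yaw":[0,0,0,0,0,0,0,0,0],"grip":[0,0,0,0,0,0,0,0,0]}'
python3 - <<'E'
from h import *
np.save("w2.npy",cams.calibration("wrist")["extrinsics"]);cv2.imwrite("pics/w2.png",cams.camera("wrist")[:,:,::-1])
E
```

```text
clock: 2.75
tool_pos: [0.4392, -0.051, 0.2823]
eef_rot: [-3.14, -0.1, 0.001]
force: [-0.0, 0.1, -0.8]
finger_gap: 0.0871
grip_force: 0.0
clock: 3.7
tool_pos: [0.4609, -0.3602, 0.2816]
eef_rot: [-3.139, -0.106, 0.002]
force: [0.2, -0.2, -0.0]
finger_gap: 0.0871
grip_force: 0.0
```

View pics/w1.png

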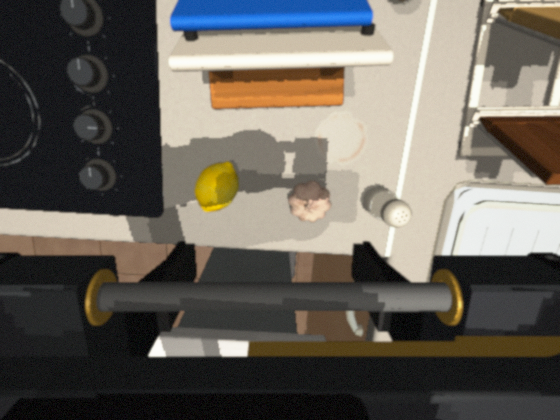

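View pics/w2.png

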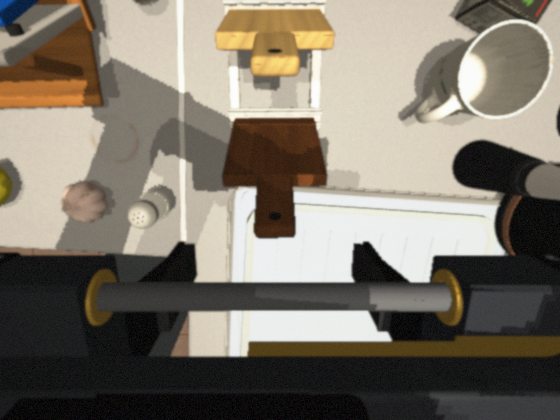

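Wrist view 2 shows the dark handle centred, its end face near (274,229). View 1 shows the white board's top edge running from (171,61) to (391,58).

```bash
python3 - <<'E'
from h import *
np.set_printoptions(precision=4,suppress=True)
w1,w2=np.load("w1.npy"),np.load("w2.npy")
# dark handle edges by colour mask
def at(o,d,z): return o+d*(z-o[2])/d[2]
print("handle",at(*ray("wrist",(274,229),w2),.2054), tri(ray("wrist",(274,229),w2),ray("top",T(698,355)),ray("scene",S(750,199))))
print("hand edges",[at(*ray("wrist",p,w2),.195) for p in((255,215),(294,215))],[at(*ray("wrist",p,w2),.147) for p in((223,185),(326,185))])
for a,b,c in(((171,61),(38,188),(52,287)),((391,58),(322,169),(328,190))):
    print(at(*ray("wrist",a,w1),.1665),tri(ray("wrist",a,w1),ray("top",T(*b)),ray("scene",S(*c))),tri(ray("wrist",a,w1),ray("top",T(*b))))
im=cv2.imread("pics/w1.png")[:,:,::-1]
for x in(180,280,385): print(x,im[40:75,x].tolist()) if 0 else print(x,[int(v) for v in im[40:75,x].min(axis=1)])
im=cv2.imread("pics/w2.png")[:,:,::-1]; print([int(v) for v in im[212:245,274,0]]); print([im[228,x].tolist() for x in range(248,302,3)])
E
```

```text
handle [ 0.4507 -0.3597  0.2054] (array([ 0.4506, -0.3613,  0.2066]), np.float64(0.0016618981041940598))
hand edges [array([ 0.458 , -0.3436,  0.195 ]), array([ 0.4602, -0.3755,  0.195 ])] [array([ 0.4702, -0.3096,  0.147 ]), array([ 0.4768, -0.4075,  0.147 ])]
[0.5519 0.04   0.1665] (array([0.5521, 0.0403, 0.1613]), np.float64(0.001298423473420534)) (array([0.5492, 0.0346, 0.1831]), np.float64(0.0007283617023059718))
[ 0.5653 -0.1353  0.1665] (array([ 0.5668, -0.1381,  0.1584]), np.float64(0.00032626538458678723)) (array([ 0.5669, -0.1383,  0.1571]), np.float64(3.325861574590678e-06))
180 [167, 171, 171, 165, 169, 168, 168, 169, 168, 169, 171, 169, 169, 169, 172, 188, 202, 225, 234, 242, 246, 249, 249, 246, 243, 236, 227, 214, 194, 166, 148, 150, 175, 187, 188]
280 [168, 170, 169, 168, 169, 170, 169, 169, 169, 169, 171, 172, 182, 198, 219, 227, 238, 244, 248, 249, 247, 246, 241, 233, 223, 205, 181, 148, 108, 60, 35, 33, 31, 30, 34]
385 [173, 171, 169, 165, 166, 167, 167, 169, 170, 175, 183, 207, 225, 235, 238, 245, 247, 245, 243, 240, 234, 226, 211, 186, 166, 164, 178, 186, 186, 185, 188, 189, 188, 189, 191]
[35, 26, 9, 10, 8, 17, 14, 20, 41, 51, 57, 62, 60, 65, 69, 68, 74, 72, 71, 70, 68, 68, 62, 64, 63, 82, 150, 218, 234, 236, 238, 236, 237]
[[234, 237, 226], [234, 235, 222], [87, 75, 68], [61, 36, 13], [72, 41, 27], [69, 38, 24], [69, 43, 23], [67, 38, 20], [74, 44, 23], [73, 41, 21], [69, 42, 22], [68, 40, 20], [69, 40, 26], [70, 40, 22], [71, 42, 25], [62, 35, 19], [211, 213, 213], [237, 238, 239]]
```

```bash
python3 -m inch '{"slide":[[-0.002,0,0.03],[0,0,0.03],[0,0,0.03],[0,0,0.0215],[0,0,0],[0,0,0],[0,0,0],[0,0,0],[0,0,0]],"yaw":[0,0,0,0,0,0,0,0,0],"grip":[0,0,0,0,0,1,1,1,1]}' 55
python3 -m inch '{"slide":[[0,0,0],[0,0,0],[0,0,0],[-0.004,0,-0.01],[-0.004,0,-0.01],[0,0,-0.02]],"yaw":[0,0,0,0,0,0],"grip":[1,1,1,1,1,1]}'
```

```text
clock: 4.65
tool_pos: [0.4588, -0.3611, 0.1723]
eef_rot: [3.139, 0.105, 0.003]
force: [1.0, -0.8, 0.3]
finger_gap: 0.0629
grip_force: 0.0
clock: 5.25
tool_pos: [0.4485, -0.3609, 0.2104]
eef_rot: [-3.137, -0.104, 0.006]
force: [0.7, 0.3, -1.7]
finger_gap: 0.0337
grip_force: 55.0
```

```bash
python3 -m inch '{"slide":[[0,0,-0.02],[0,0,-0.03],[0,0,-0.03],[0,0,-0.03],[0,0,-0.03],[0,0,-0.02],[0,0,0],[0,0,0]],"yaw":[0,0,0,0,0,0,0,0],"grip":[1,1,1,1,1,1,1,1]}'
python3 - <<'E'
from h import *
ims=[]
for n in("scene","top"):
    im=cams.camera(n)[:,:,::-1];cv2.imwrite(f"pics/{n}1.png",im)
s=cv2.imread("pics/scene1.png");t=cv2.imread("pics/top1.png")
a=cv2.resize(s[100:300,280:480],(560,560),interpolation=cv2.INTER_CUBIC)
b=cv2.resize(t[150:350,300:500],(560,560),interpolation=cv2.INTER_CUBIC)
cv2.imwrite("pics/l1.png",cv2.resize(np.hstack([a,b]),(800,400)))
E
```

```text
clock: 6.05
tool_pos: [0.4498, -0.3611, 0.3706]
eef_rot: [-3.139, -0.104, 0.0]
force: [-0.3, 0.5, -2.8]
finger_gap: 0.0332
grip_force: 55.0
```

View pics/l1.png

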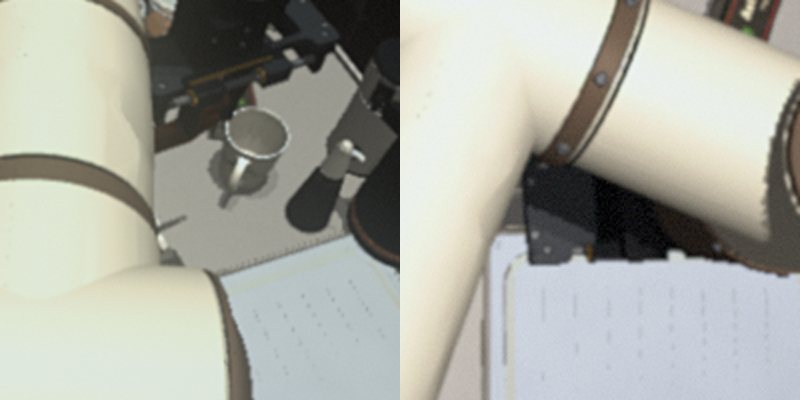

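The arm hides the paddle in both fixed views, so I'll measure its tilt with the wrist camera.

```bash
python3 - <<'E'
from h import *
np.save("w3.npy",cams.calibration("wrist")["extrinsics"]);cv2.imwrite("pics/w3.png",cams.camera("wrist")[:,:,::-1]);print(robot.get_obs()["tool_pos"],robot.get_obs()["eef_rot"])
E
```

```text
[ 0.44967048 -0.36107317  0.36916743] [-3.13771751 -0.10469956  0.0048351 ]
```

View pics/w3.png

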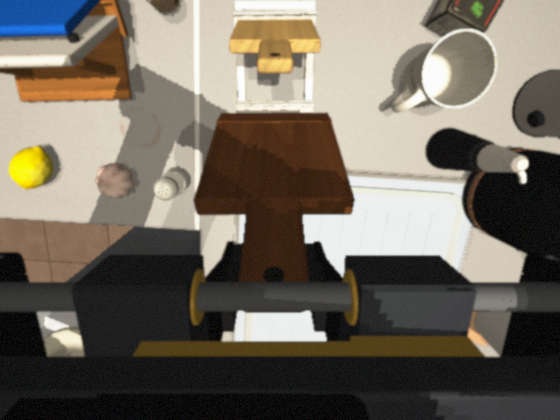

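Wrist view 3 shows the paddle held square. Its foot edge runs (221,115)–(329,114) and the upper edge of the shoulder strip is at about row 201.

```bash
python3 - <<'E'
from h import *
from scipy.optimize import least_squares
from scipy.spatial.transform import Rotation as R
w=np.load("w3.npy"); im=cv2.imread("pics/w3.png")[:,:,::-1].astype(int)
for x in (225,):print([im[r,x].sum() for r in range(190,218)])
print([im[r,275].sum() for r in range(106,130)]); print([im[116,x].sum() for x in range(212,230)],[im[116,x].sum() for x in range(322,338)])
Rt=R.from_rotvec([-3.13771751,-0.10469956,0.0048351]).as_matrix();p=np.array([.44967,-.36107,.36917]);G=p-.0187*Rt[:,2]
def pt(t,L,dx,lx,ly,lz):
    xt,yt=Rt[:,0],-Rt[:,1];up=np.array([0,0,1.]);pz=-np.sin(t)*xt+np.cos(t)*up;px=np.cos(t)*xt+np.sin(t)*up
    return G+dx*yt-(L-lz)*pz+lx*px+ly*yt
def proj(X):
    c=cams.calibration("wrist");f=210/np.tan(np.radians(c["vfov"]/2));q=w[:3,:3].T@(X-w[:3,3]);a=np.array([q[0],-q[1]])/-q[2];a*=1+c["k1"]*a@a
    return a*f+[c["cx"],c["cy"]]
obs=[((.002,.05,0),(221,115)),((.002,-.05,0),(329.5,114.3)),((.007,.05,.135),(196.5,202)),((.007,-.05,.135),(353,201))]
f=lambda v:np.ravel([proj(pt(*v,*l))-u for l,u in obs])
s=least_squares(f,[.42,.185,0]);print(s.x,s.fun.round(1))
E
```

```text
[np.int64(90), np.int64(109), np.int64(99), np.int64(101), np.int64(103), np.int64(94), np.int64(101), np.int64(98), np.int64(125), np.int64(125), np.int64(112), np.int64(119), np.int64(116), np.int64(119), np.int64(102), np.int64(111), np.int64(124), np.int64(120), np.int64(108), np.int64(135), np.int64(104), np.int64(116), np.int64(111), np.int64(165), np.int64(320), np.int64(495), np.int64(603), np.int64(641)]
[np.int64(726), np.int64(732), np.int64(733), np.int64(707), np.int64(599), np.int64(459), np.int64(341), np.int64(214), np.int64(153), np.int64(129), np.int64(142), np.int64(129), np.int64(117), np.int64(129), np.int64(166), np.int64(216), np.int64(209), np.int64(199), np.int64(165), np.int64(152), np.int64(167), np.int64(169), np.int64(145), np.int64(160)]
[np.int64(380), np.int64(379), np.int64(377), np.int64(374), np.int64(367), np.int64(365), np.int64(337), np.int64(260), np.int64(177), np.int64(146), np.int64(129), np.int64(136), np.int64(125), np.int64(130), np.int64(127), np.int64(145), np.int64(138), np.int64(116)] [np.int64(131), np.int64(124), np.int64(125), np.int64(139), np.int64(129), np.int64(159), np.int64(271), np.int64(417), np.int64(547), np.int64(613), np.int64(634), np.int64(642), np.int64(641), np.int64(641), np.int64(644), np.int64(642)]
[0.40861849 0.18685267 0.00077109] [ 1.2  0.1 -1.8  0.8 -3.2 -1.6  3.6 -0.6]
```

```bash
cat > pad.py <<'E'
from h import *
from scipy.optimize import least_squares
from scipy.spatial.transform import Rotation as R
def fit(w,p,rv,rows):  # rows: list of (lx,ly,lz,u or None,v)
    Rt=R.from_rotvec(rv).as_matrix();G=np.array(p)-.0187*Rt[:,2]
    c=cams.calibration("wrist");fl=210/np.tan(np.radians(c["vfov"]/2))
    def proj(v,l):
        t,L,dx=v;xt,yt=Rt[:,0],-Rt[:,1];up=np.array([0,0,1.]);pz=-np.sin(t)*xt+np.cos(t)*up;px=np.cos(t)*xt+np.sin(t)*up
        X=G+dx*yt-(L-l[2])*pz+l[0]*px+l[1]*yt
        q=w[:3,:3].T@(X-w[:3,3]);a=np.array([q[0],-q[1]])/-q[2];a*=1+c["k1"]*a@a
        return a*fl+[c["cx"],c["cy"]]
    f=lambda v:np.concatenate([(proj(v,r)-[r[3] if r[3] else 0,r[4]])[0 if r[3] else 1:] for r in rows])
    s=least_squares(f,[.42,.185,0]);return s.x,s.fun.round(1)
E
python3 - <<'E'
from pad import *
w=np.load("w3.npy")
a=(w,[.44967,-.36107,.36917],[-3.13771751,-0.10469956,0.0048351])
print(fit(*a,[(.002,.05,0,219.5,111.8),(.002,-.05,0,329,111.2),(.007,0,.135,None,197.5),(-.007,.05,.135,196.5,213),(-.007,-.05,.135,353,212.5)]))
print(fit(*a,[(.002,.05,0,219.5,111.8),(.002,-.05,0,329,111.2),(-.007,0,.135,None,213)]))
E
```

```text
(array([0.42467938, 0.18936511, 0.00105502]), array([ 2.4, -0.8, -1.6, -0.2, -0.6,  0.5,  0.7, -1. ,  1.3]))
(array([0.42395646, 0.18932098, 0.00142633]), array([ 2. , -0.7, -2. , -0.1,  0.8]))
```

```bash
python3 -m inch '{"slide":[[0,-0.01,0],[0,-0.023,0],[0.008,-0.03,0],[0.01,-0.04,0],[0.01,-0.04,0],[0.01,-0.04,0],[0.01,-0.04,0],[0.01,-0.04,0],[0.007,-0.03,0],[0,-0.01,0],[0,0,0],[0,0,0]],"yaw":[-0.6,0,0,0,0,0,0,0,0,0,0,0],"grip":[1,1,1,1,1,1,1,1,1,1,1,1]}'
python3 -m inch '{"slide":[[0,0,0],[0,0,0]],"yaw":[0,0],"grip":[1,1]}'
python3 - <<'E'
from h import *
np.save("w4.npy",cams.calibration("wrist")["extrinsics"]);cv2.imwrite("pics/w4.png",cams.camera("wrist")[:,:,::-1]);print(robot.get_obs()["tool_pos"],robot.get_obs()["eef_rot"])
E
```

```text
clock: 7.4
tool_pos: [0.4914, -0.0547, 0.3709]
eef_rot: [3.139, 0.122, -0.001]
force: [-0.0, -0.1, -1.8]
finger_gap: 0.0332
grip_force: 55.0
clock: 7.6
tool_pos: [0.4917, -0.0554, 0.371]
eef_rot: [3.139, 0.119, -0.0]
force: [0.3, -0.9, -1.9]
finger_gap: 0.0329
grip_force: 55.0
[ 0.49171496 -0.05531316  0.3710198 ] [ 3.13926507e+00  1.18795904e-01 -1.57392287e-04]
```

View pics/w4.png

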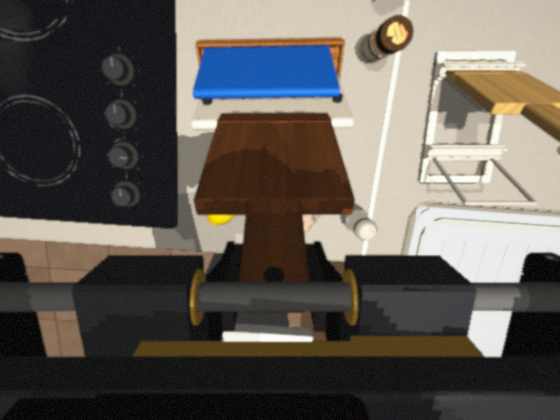

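Wrist view 4 shows the paddle foot at row ~113, just above the gap. The white edge's ends are near (193,122) and (353,122), and the blue top edge is at row ~95.

```bash
python3 - <<'E'
from pad import *
np.set_printoptions(precision=4,suppress=True)
w=np.load("w4.npy"); im=cv2.imread("pics/w4.png")[:,:,::-1].astype(int)
for x in(200,208,344,350):print(x,[int(im[r,x].min()) for r in range(98,136)])
for r in(122,):print([int(v) for v in im[r,188:202].min(axis=1)],[int(v) for v in im[r,344:360].min(axis=1)])
print("foot",[int(im[r,275].sum()) for r in range(100,125)])
print("blue",[int(im[r,270,2]-im[r,270,0]) for r in range(85,104)])
E
```

```text
200 [76, 128, 146, 164, 168, 173, 172, 173, 172, 172, 172, 173, 175, 172, 170, 170, 170, 173, 171, 170, 171, 185, 209, 231, 241, 247, 249, 247, 241, 227, 204, 178, 175, 186, 183, 169, 145, 123]
208 [28, 38, 47, 47, 41, 57, 94, 137, 164, 171, 171, 173, 172, 172, 175, 172, 171, 172, 172, 172, 180, 194, 215, 230, 242, 248, 250, 247, 239, 227, 198, 177, 170, 165, 137, 114, 110, 115]
344 [170, 171, 170, 172, 173, 176, 172, 172, 168, 172, 171, 172, 172, 170, 172, 171, 174, 176, 181, 193, 205, 226, 240, 247, 249, 248, 242, 231, 209, 187, 184, 191, 193, 194, 196, 191, 190, 194]
350 [191, 193, 191, 190, 189, 188, 189, 189, 187, 188, 187, 181, 182, 177, 177, 169, 170, 170, 175, 189, 204, 226, 240, 248, 249, 248, 241, 228, 211, 188, 186, 190, 191, 197, 190, 193, 189, 190]
[194, 193, 196, 210, 226, 238, 240, 241, 240, 241, 241, 242, 241, 242] [249, 250, 250, 250, 249, 249, 249, 247, 235, 214, 195, 189, 191, 192, 190, 191]
foot [551, 571, 570, 572, 577, 574, 572, 577, 576, 569, 526, 450, 362, 247, 160, 137, 134, 137, 123, 135, 155, 194, 210, 193, 165]
blue [152, 152, 164, 166, 181, 192, 193, 194, 194, 192, 181, 137, 59, -3, -27, -33, -34, -33, -34]
```

```bash
python3 - <<'E'
from pad import *
np.set_printoptions(precision=4,suppress=True)
w=np.load("w4.npy")
def at(u,v,z): o,d=ray("wrist",(u,v),w); return o+d*(z-o[2])/d[2]
L,Rr=at(191,123.6,.1665),at(353,121.6,.1665);c=(L+Rr)/2;print(L,Rr,c,"yaw",np.arctan2(Rr[0]-L[0],L[1]-Rr[1]),np.linalg.norm(L-Rr))
print("blue front of top",at(270,96,.142))
rv=[3.13926507,.118795904,-.000157392];p=[.49171496,-.05531316,.3710198]
print(fit(w,p,rv,[(.002,.05,0,219.5,112),(.002,-.05,0,329,111.6),(-.007,0,.135,None,213)]))
xs=np.array([np.cos(.077),np.sin(.077),0])
for nm,f in(("foot",(275,112)),):
    o,d=ray("wrist",f,w); print(at(*f,.371-.150))
E
```

```text
[0.5516 0.043  0.1665] [ 0.5674 -0.1366  0.1665] [ 0.5595 -0.0468  0.1665] yaw 0.08749227254469973 0.18037706926193828
blue front of top [ 0.5884 -0.0423  0.142 ]
(array([0.4249, 0.1895, 0.0008]), array([ 2. , -0.6, -2. , -0.2,  0.9]))
[ 0.5709 -0.0492  0.221 ]
```

```bash
python3 -m inch '{"slide":[[0,0,0.015],[-0.001,0,0.02],[0.002,0,0.006],[0.003,0,0.01],[0.003,0,0.0095],[0,0,0],[0,0,0]],"yaw":[-0.4,0,0,0,0,0,0],"grip":[1,1,1,1,1,1,1]}'
python3 -m inch '{"slide":[[0.0024,0,0.0044],[0.0024,0,0.0044],[0.0024,0,0.0044],[0.0024,0,0.0044],[0,0,0],[0,0,0]],"yaw":[0,0,0,0,0,0],"grip":[1,1,1,1,1,1]}'
python3 - <<'E'
from h import *
np.save("w5.npy",cams.calibration("wrist")["extrinsics"]);cv2.imwrite("pics/w5.png",cams.camera("wrist")[:,:,::-1]);o=robot.get_obs();print(o["tool_pos"],o["eef_rot"])
E
```

```text
clock: 8.35
tool_pos: [0.4991, -0.0539, 0.3107]
eef_rot: [3.138, 0.132, -0.0]
force: [-0.6, -0.3, -1.4]
finger_gap: 0.0338
grip_force: 55.0
clock: 8.95
tool_pos: [0.5084, -0.053, 0.2928]
eef_rot: [3.139, 0.132, -0.001]
force: [1.1, -0.5, -1.3]
finger_gap: 0.0337
grip_force: 55.0
[ 0.50847602 -0.05301365  0.29304939] [3.13867610e+00 1.32439402e-01 2.65217151e-04]
```

View pics/w5.png

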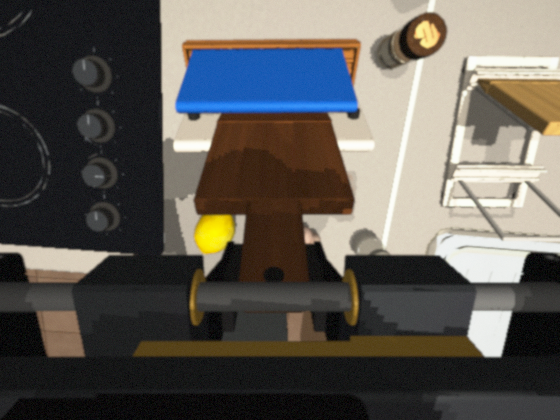

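The foot is right at the mouth of the gap, with its edge meeting the blue board's lower edge at row ~111, and force is negligible. I'll continue down the slope with a slight bias towards the white board.

```bash
python3 -m inch '{"slide":[[0.0016,0,0.005],[0.0024,0,0.0044],[0.0024,0,0.0044],[0,0,0]],"yaw":[0,0,0,0],"grip":[1,1,1,1]}'
python3 -m inch '{"slide":[[0.0024,0,0.0044],[0.0024,0,0.0044],[0.0024,0,0.0044],[0,0,0]],"yaw":[0,0,0,0],"grip":[1,1,1,1]}'
python3 - <<'E'
from h import *
np.save("w6.npy",cams.calibration("wrist")["extrinsics"]);cv2.imwrite("pics/w6.png",cams.camera("wrist")[:,:,::-1]);o=robot.get_obs();print(o["tool_pos"],o["eef_rot"])
E
```

```text
clock: 9.4
tool_pos: [0.5145, -0.0524, 0.2779]
eef_rot: [3.139, 0.132, -0.003]
force: [-0.9, -0.5, -2.0]
finger_gap: 0.0333
grip_force: 55.0
clock: 9.8
tool_pos: [0.5218, -0.0518, 0.2649]
eef_rot: [3.139, 0.132, -0.003]
force: [-0.6, -0.1, -3.0]
finger_gap: 0.0335
grip_force: 55.0
[ 0.52189562 -0.05182794  0.26535627] [ 3.13870509e+00  1.32345962e-01 -1.66308326e-03]
```

View pics/w6.png

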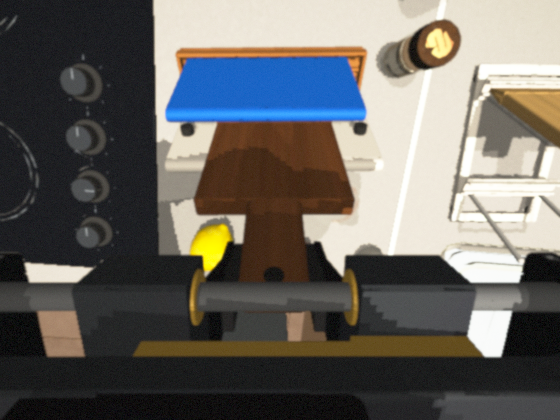

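The paddle has slipped under the blue board, which has lifted off the bumpers (visible at (187,129) and (360,129)). I'll continue down.

```bash
python3 -m inch '{"slide":[[0.0024,0,0.0044],[0.0024,0,0.0044],[0.0025,0,0.0044],[0.0025,0,0.0044],[0.0025,0,0.0044],[0.0025,0,0.0044],[0,0,0]],"yaw":[0,0,0,0,0,0,0],"grip":[1,1,1,1,1,1,1]}'
python3 -m inch '{"slide":[[0.0025,0,0.0044],[0.0025,0,0.0044],[0.0025,0,0.0044],[0.0025,0,0.0044],[0.0025,0,0.0044],[0.0025,0,0.0044],[0,0,0],[0,0,0]],"yaw":[0,0,0,0,0,0,0,0],"grip":[1,1,1,1,1,1,1,1]}'
python3 - <<'E'
from h import *
cv2.imwrite("pics/w7.png",cams.camera("wrist")[:,:,::-1]);p=robot.get_obs()["tool_pos"]
y=.082;d=p-[.559,-.047,.1665];s=d[0]*np.cos(y)+d[1]*np.sin(y)+.0771;u=d[2]-.1522
print("x_w",.878*s+.479*u,"z_w",.150+.878*u-.479*s)
E
```

```text
clock: 10.55
tool_pos: [0.5366, -0.0506, 0.2386]
eef_rot: [3.139, 0.132, -0.002]
force: [-1.0, -0.2, -3.4]
finger_gap: 0.033
grip_force: 55.0
clock: 11.35
tool_pos: [0.5517, -0.0493, 0.213]
eef_rot: [3.139, 0.132, -0.0]
force: [0.1, -0.1, -2.2]
finger_gap: 0.0335
grip_force: 55.0
x_w 0.01065497127480644 z_w 0.023980811722586835
```

View pics/w7.png

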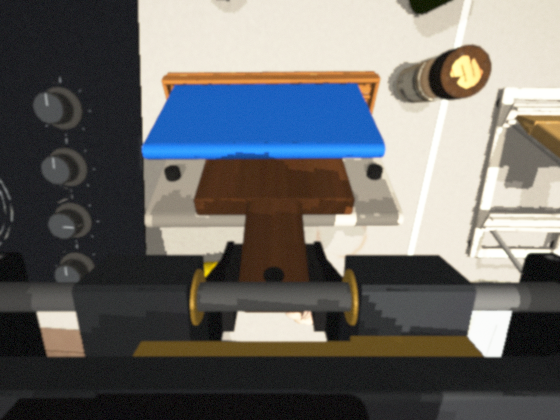

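I've now viewed 12 pictures against the limit of 10, so I'm viewing no more. From here I go by force and numbers. The last view shows the paddle square between the boards, about 24 mm above the floor.

```bash
python3 -m inch '{"slide":[[0.0025,0,0.0044],[0.0025,0,0.0044],[0.0025,0,0.0044],[0.001,0,0.0018],[0,0,0]],"yaw":[0,0,0,0,0],"grip":[1,1,1,1,1]}'
python3 -m inch '{"slide":[[0.001,0,0.0018],[0.001,0,0.0018],[0,0,0]],"yaw":[0,0,0],"grip":[1,1,1]}'
```

```text
clock: 11.9
tool_pos: [0.56, -0.0486, 0.1975]
eef_rot: [3.139, 0.132, -0.002]
force: [-0.9, -0.2, -2.0]
finger_gap: 0.0338
grip_force: 55.0
clock: 12.2
tool_pos: [0.5621, -0.0484, 0.1943]
eef_rot: [-3.139, -0.132, 0.0]
force: [-0.7, -0.1, -2.6]
finger_gap: 0.0334
grip_force: 55.0
```

```bash
python3 -m inch '{"slide":[[0.001,0,0.0018],[0.0005,0,0.0009],[0,0,0]],"yaw":[0,0,0],"grip":[1,1,1]}'
python3 -m inch '{"slide":[[0.0005,0,0.0009],[0.0005,0,0.0009],[0,0,0]],"yaw":[0,0,0],"grip":[1,1,1]}'
```

```text
clock: 12.5
tool_pos: [0.5635, -0.0485, 0.1927]
eef_rot: [3.138, 0.133, 0.0]
force: [-3.0, -0.2, 3.7]
finger_gap: 0.0333
grip_force: 55.0
clock: 12.8
tool_pos: [0.564, -0.0487, 0.1928]
eef_rot: [3.138, 0.134, 0.0]
force: [-7.7, -0.1, 12.1]
finger_gap: 0.0333
grip_force: 55.0
```

The foot is on the floor: the reaction is along the slope at about 14 N. I'll lay the handle back towards the white board with a lighter grip, then release.

```bash
python3 -m inch '{"slide":[[0,0,0],[-0.003,0,0.001],[-0.003,0,0.0012],[-0.003,0,0.0012],[-0.002,0,0.0008],[0,0,0],[0,0,0]],"yaw":[0,0,0,0,0,0,0],"grip":[1,1,1,1,1,1,1]}' 15
```

```text
clock: 13.5
tool_pos: [0.5545, -0.0495, 0.1876]
eef_rot: [3.138, 0.133, 0.005]
force: [-2.9, -0.9, 5.0]
finger_gap: 0.0342
grip_force: 15.0
```

```bash
python3 -m inch '{"slide":[[0,0,0],[0,0,0],[0,0,0],[0,0,0],[0,0,0],[0,0,0]],"yaw":[0,0,0,0,0,0],"grip":[0.4,0.2,0,0,0,0]}'
python3 -m inch '{"slide":[[0,0,-0.005],[0,0,-0.01],[0,0,-0.02],[0,0,-0.03],[0,0,-0.03],[0,0,-0.03],[-0.03,0,0],[-0.03,0,0],[0,0,0],[0,0,0]],"yaw":[0,0,0,0,0,0,0,0,0,0],"grip":[0,0,0,0,0,0,0,0,0,0]}'
python3 - <<'E'
from h import *
np.set_printoptions(precision=4,suppress=True)
w=cams.calibration("wrist")["extrinsics"];im=cams.camera("wrist");cv2.imwrite("pics/w8.png",im[:,:,::-1])
h=cv2.cvtColor(im,cv2.COLOR_RGB2HSV);i=im.astype(int)
dark=((i[...,0]>i[...,2]*1.5)&(i.sum(2)<240)&(i[...,0]>25)).astype(np.uint8)
blue=((i[...,2]-i[...,0])>80).astype(np.uint8)
dark=cv2.morphologyEx(dark,cv2.MORPH_OPEN,np.ones((3,3)))
for n,m in(("dark",dark),("blue",blue)):
    k,l,st,ce=cv2.connectedComponentsWithStats(m);print(n,[s.tolist() for s in st[1:] if s[4]>300])
for c in(120,180,200,360,):print(c,[int(v) for v in im[150:260:3,c].min(axis=1)])
E
```

```text
clock: 14.1
tool_pos: [0.5537, -0.0491, 0.1857]
eef_rot: [3.139, 0.132, -0.0]
force: [-0.8, 0.0, 0.1]
finger_gap: 0.0741
grip_force: 0.0
clock: 15.1
tool_pos: [0.4939, -0.0543, 0.3123]
eef_rot: [-3.139, -0.133, -0.005]
force: [0.3, -0.3, -0.5]
finger_gap: 0.0868
grip_force: 0.0
dark [[399, 4, 38, 42, 635], [472, 71, 62, 45, 740], [223, 93, 102, 66, 3003], [86, 268, 33, 59, 793], [431, 268, 26, 59, 670], [247, 311, 313, 47, 6773]]
blue [[179, 39, 176, 53, 8388]]
120 [25, 25, 46, 60, 58, 57, 54, 43, 24, 26, 20, 25, 18, 25, 26, 44, 59, 63, 61, 58, 59, 57, 28, 26, 26, 20, 19, 24, 30, 27, 174, 195, 195, 197, 197, 197, 196]
180 [113, 115, 116, 119, 115, 115, 115, 115, 114, 115, 115, 113, 115, 114, 111, 140, 178, 167, 151, 148, 118, 115, 90, 88, 87, 86, 87, 85, 85, 89, 79, 14, 14, 3, 17, 26, 25]
200 [116, 113, 113, 120, 113, 114, 118, 119, 115, 114, 115, 115, 118, 117, 148, 189, 171, 174, 166, 122, 59, 0, 0, 10, 0, 0, 0, 50, 127, 168, 170, 168, 171, 167, 167, 170, 169]
360 [198, 197, 197, 195, 198, 193, 199, 197, 199, 197, 198, 197, 200, 197, 195, 194, 198, 195, 199, 197, 196, 195, 157, 97, 94, 109, 133, 142, 142, 142, 141, 91, 16, 19, 17, 17, 21]
```

```bash
python3 - <<'E'
from h import *
np.set_printoptions(precision=1,suppress=True)
c=cams.calibration("wrist");w=c["extrinsics"];im=cams.camera("wrist")
y=.082;xs=np.array([np.cos(y),np.sin(y),0]);ys=np.array([-np.sin(y),np.cos(y),0]);up=np.array([0,0,1.]);W=np.array([.559,-.047,.1665])
bx=.8776*xs+.4794*up;bz=-.4794*xs+.8776*up
def proj(x,yy,z):
    X=W+bx*x+ys*yy+bz*(z-.15);q=w[:3,:3].T@(X-w[:3,3]);a=np.array([q[0],-q[1]])/-q[2];a*=1+c["k1"]*a@a
    return a*210/np.tan(np.radians(c["vfov"]/2))+[c["cx"],c["cy"]]
print("handle end -x (y+-17)",proj(.006,.017,.205),proj(.006,-.017,.205),"shoulder -x",proj(.006,.05,.135),proj(.006,-.05,.135))
print("if on rib/8mm high:",proj(.006,.017,.213),proj(.006,.05,.143))
print("white top -x corners",proj(-.006,.09,.15),proj(-.006,-.09,.15),"bumper",proj(.014,.078,.105))
print("blue top flush on paddle, tilt .5",proj(.026,.085,.112),proj(.026,-.085,.112))
i=im.astype(int);g=((i[...,0]>i[...,2]*1.5)&(i.sum(2)<240)&(i[...,0]>25))
for r in range(95,165,6):
    k=np.where(g[r,200:360])[0]; print(r,(k.min()+200,k.max()+200,len(k)) if len(k) else None)
b=(i[...,2]-i[...,0])>80;r=np.where(b.any(1))[0];print("blue",r.min(),r.max(),[(int(np.where(b[k])[0].min()),int(np.where(b[k])[0].max())) for k in(r.max()-3,r.min()+3)])
for cc in(190,215,345,): print(cc,[int(v) for v in im[90:150:2,cc].min(axis=1)])
p=cams.calibration
for n,rg in(("scene",(155,285,180,380)),("top",(150,270,175,415))): cv2.imwrite(f"pics/{n}2.png",cams.camera(n)[:,:,::-1])
a,b2=cv2.imread("pics/top0.png").astype(int),cv2.imread("pics/top2.png").astype(int)
for nm,(u,v) in dict(salt=(301,278),garlic=(258,280),lemon=(203,272),spice=(297,162),pale=(370,187)).items():
    print(nm,abs(a-b2)[v-8:v+8,u-8:u+8].mean())
E
```

```text
handle end -x (y+-17) [252.  158.2] [294.4 158.3] shoulder -x [221.3 114.4] [325.6 114.7]
if on rib/8mm high: [251.5 164.3] [220.3 118.7]
white top -x corners [178.8 133.7] [367.9 134.2] bumper [196.1  92.1]
blue top flush on paddle, tilt .5 [185.4  83.4] [361.6  83.8]
95 (np.int64(225), np.int64(323), 99)
101 (np.int64(224), np.int64(325), 102)
107 (np.int64(248), np.int64(305), 48)
113 (np.int64(246), np.int64(296), 43)
119 (np.int64(257), np.int64(292), 36)
125 (np.int64(257), np.int64(291), 35)
131 (np.int64(257), np.int64(292), 36)
137 (np.int64(218), np.int64(295), 70)
143 (np.int64(252), np.int64(296), 45)
149 (np.int64(254), np.int64(294), 13)
155 (np.int64(255), np.int64(294), 26)
161 None
blue 39 92 [(180, 353), (196, 339)]
190 [34, 83, 162, 156, 156, 160, 169, 175, 178, 177, 179, 178, 177, 176, 179, 179, 188, 220, 244, 250, 249, 236, 191, 186, 183, 128, 118, 116, 115, 115]
215 [27, 74, 147, 166, 177, 173, 177, 181, 177, 179, 178, 178, 180, 177, 177, 177, 187, 223, 244, 251, 249, 236, 176, 76, 39, 47, 42, 38, 42, 77]
345 [48, 133, 94, 56, 46, 46, 70, 145, 179, 182, 180, 181, 180, 180, 180, 176, 194, 226, 247, 251, 248, 226, 179, 196, 200, 198, 200, 197, 199, 198]
salt 11.5234375
garlic 28.471354166666668
lemon 18.67578125
spice 7.290364583333333
pale 7.494791666666667
```

The seated paddle's projected outline matches the image: handle end predicted at row 158 and seen at 159. A foot 8 mm high would show at row 164. The white board's edge also matches, and the robot is clear of everything.

```bash
python3 - <<'E'
from cell import order
print(order.hand_in())
E
```

```text
the job is handed in; nothing more can be done
None
```

I handed the job in with the dark paddle seated between the white and blue boards and released; the hand-in gave no verdict, the final check was by wrist camera and contact force, and I viewed 12 pictures, 2 over the limit of 10.

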